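# Stock the display trays from a stack of stationery

### The arm

A 6-joint arm with a two-finger parallel gripper is mounted at the origin on the work surface. World frame = base frame: x ahead of the robot, y to its left, z up, the work surface at z = 0. Lengths are in mm, angles in rad, forces in N, time in s.
With the tool pointing down it reaches from about 325 to 875 mm from the base axis. Payload 4.4 kg.
Tool frame: the origin (TCP) lies on the mounting face of the last link; the fingertips stand 173 mm ahead of it and the grasp point (between the pads) lies 155 mm ahead of it (ctrl.tcp_to_tips is the z of the fingertips in the tool frame, in mm); z points along the fingers, x is the direction in which the jaws open and shut, and the axes are right-handed (so a half turn about z gives the same grasp; the last joint's range is limited). The gripper opens to 85 mm and grips with 20 to 120 N. Pads are 22 mm wide; open, the fingers measure 114 mm over their backs; the gripper's body (76 mm by 85 mm) begins 54 mm behind the grasp point. The pads swing forward as they close: fully open they stand 13 mm farther back than shut.
Start: joints at [-1.444, 0.207, 1.542, -0, 1.393, -0.15], TCP at [157.676, -552.962, 404.682] pointing down, gripper open.
Joint ranges: [-2.73, 2.73], [-0.86, 2.22], [0.23, 2.46], [-1.11, 4.25], [0.08, 2.63], [-2.82, 2.82]. Speed limits (rad/s): [2.79, 2.79, 3.14, 3.14, 3.14, 3.14].

### API

Orientations are given as a unit quaternion [x, y, z, w].
In Python, from bench import ctrl, eyes, close_job gives the robot as it stands.
- The arm moves only by the tool arm_command, never from a script. Its argument "targets" is a list that holds one entry, the list of rows, each a list of 7 numbers: the turn, a rotation vector about the tool's x, y, z in rad, then the shift along the tool's x, y, z in m, then the finger opening in m, from 0 to 0.0854. A call has 1 to 12 rows; each row shifts and turns the commanded pose from where the row before left it, along the tool's axes as they then stand; what a row does not reach is not made up. A row lasts 1/8 s, in which the tool goes at most 62.5 mm and 10.7 degrees, less where a joint would pass 70% of its speed; a pose out of reach is approached as far as the arm can. A call with a gripper value outside its range is refused whole. The fingers move at their own pace and stop on an object; "grip_force" is the grip in N (left out, the last holds). Time passes only in rows, so rows that do not move let the fingers close. It gives the time, the measured TCP pose, the force and the opening at its end, in the units of the state.
- ctrl.state(): the state, without advancing time (a new reading comes with each control period).
- eyes.snapshot(name): name is "scene" or "top" or "wrist"; returns a dict with "pixels" (400x640x3 uint8, red, green, blue), "z_map" (400x640 float32, mm along the optical axis (not along the pixel's ray), 0 where there is no reading), "fx", "fy", "cx", "cy" (pixels), "rvec" (rotation vector, rad) and "tvec" (3), from world to camera coordinates, as OpenCV has them. Camera axes: x right, y down, z forward; pixel columns grow to the right and rows downward; lengths in mm; the calibration is good to about 2 mm. The wrist camera is an equidistant fisheye: a pixel r from the principal point sees the ray r / f radians off the axis. A picture is of the moment at which its call begins.
- close_job(): hands the job in, once; it reports no verdict.
The state is a dict: "clock": time; "joint_pos": joint angles; "joint_velocities": joint speeds; "effort": joint torques, N m; "ee_pos": TCP position; "tool_rot": TCP orientation; "force": force on the tool from outside, world axes, zero at the start; "ft_torque": the same for the moment, N m; "width": opening from 0.0 (shut) to 1.0 (fully open).
Only numpy, scipy, OpenCV 4.12 (cv2) and the standard library are available. Lean on these libraries where they do the work, as an engineer would, in place of code of your own. Each camera call takes 0.05 s, during which the arm holds its last target. There are 200 camera calls.

### The job

Take the stack of stationery on the shop counter apart and put each article flat, right way up, inside the wooden display tray made for its shape and size: the eraser in the small tray, the round pin tin in the round tray, the paint box in the middle-sized tray and the long pencil tin in the long tray, with the oblong articles lying lengthwise in their trays. Do not shift or knock over the jar or the stapler.

Things in the scene. Friction and masses are not known exactly. Their poses are not given: they have to be found in the camera images.
- eraser: the eraser on top of the stack: a white block in a card sleeve, 36 mm (x) by 22 mm (y) by 20 mm high, about 30 g. Origin at the centre of its underside, x along its length, z up. It lies at any yaw on the round tin, within about 7 mm of its middle. It belongs on the small tray.
- pin_tin: round steel tin of drawing pins, second from the top: 54 mm diameter (lid; the lower 18 mm are 52 mm), 28 mm high, about 90 g. Origin at the centre of its underside, z up. It stands on the paint box within about 20 mm (along its length) of that box's middle. It belongs on the round tray.
- paint_box: watercolour box, third from the top, black with rows of colour pans on its top: 112 mm (x) by 48 mm (y) by 24 mm high, about 120 g. Origin at the centre of its underside, which is also under its centre of mass, x along its length, z up. It lies on the pencil tin, a little turned and shifted along it. It belongs on the middle-sized oblong tray.
- pencil_tin: long flat metal pencil tin, the bottom of the stack, on the counter: 190 mm (x) by 58 mm (y) by 22 mm high, about 200 g. Origin at the centre of its underside, which is also under its centre of mass, x along its length, z up. It belongs on the long tray.
- small_tray: smallest oblong wooden display tray, for the eraser: inside 60 mm (x) by 46 mm (y), 66 by 52 mm outside. Fixed to the counter. Origin at the centre of its underside, on the counter; z up. Its floor is 4 mm above the counter and its 3 mm wide rim rises to 9 mm above the counter (5 mm above its floor). x along its length.
- round_tray: round wooden display tray, for the round tin: inside diameter 78 mm, 84 mm outside. Fixed to the counter. Origin at the centre of its underside, on the counter; z up. Its floor is 4 mm above the counter and its 3 mm wide rim rises to 9 mm above the counter (5 mm above its floor). 
- middle_tray: middle-sized oblong wooden display tray, for the paint box: inside 136 mm (x) by 72 mm (y), 142 by 78 mm outside. Fixed to the counter. Origin at the centre of its underside, on the counter; z up. Its floor is 4 mm above the counter and its 3 mm wide rim rises to 9 mm above the counter (5 mm above its floor). x along its length.
- long_tray: longest wooden display tray, for the pencil tin: inside 214 mm (x) by 82 mm (y), 220 by 88 mm outside. Fixed to the counter. Origin at the centre of its underside, on the counter; z up. Its floor is 4 mm above the counter and its 3 mm wide rim rises to 9 mm above the counter (5 mm above its floor). x along its length.
- jar: bystander: closed round jar with a black cap, 56 mm diameter, 62 mm high, loose. Origin at the centre of its underside. Leave it alone.
- stapler: bystander: stapler lying along its x, 120 mm by 34 mm, about 58 mm high, loose. Origin at the centre of its underside. Leave it alone.
Not all that is in view belongs to the job. Leave any blue or turquoise look-alike of the paint_box alone. Of the things like the pin_tin, leave any that is purple; of the rest the smaller one is meant.

How it is judged:
By the outcome, as a careful person would: the job done as asked, in the order asked, and still so for the second after the job is handed in, with the robot touching nothing.
It also fails if it takes over 115 s, if anything falls off the work surface, if the arm or the gripper's body presses on something with over 40 N, if the wrist force passes 120 N, or if a joint passes its speed limit or range.

## Working session

There is one attempt and no reset: what is moved stays moved. The work goes in short steps, Python scripts to look and compute and a tool call to move; the robot and the scene stay as the last step left them, time stands still between calls to the robot, and variables do not carry over. Pictures are saved under pics/ and viewed, about 12 in all and at most 16, crops included, and the job is handed in when it is done.

Besides the shell and the picture viewer there is one more tool, called after "Emit:" in YAML: its name, and indented under it one key for each argument. arm_command: Moves the arm, as the interface text tells. Its arguments: {"type":"object","properties":{"targets":{"type":"array"},"grip_force":{"type":"number"}},"required":["targets"]}

```bash
ls; mkdir -p pics
cat > h.py <<'E'
import numpy as np, cv2
from bench import ctrl, eyes, close_job
from scipy.spatial.transform import Rotation as R
def snap(n,save=None):
    s=eyes.snapshot(n)
    if save: cv2.imwrite('pics/'+save+'.png',s['pixels'][:,:,::-1])
    return s
def cam(s):
    M=cv2.Rodrigues(np.array(s['rvec'],float))[0]; t=np.array(s['tvec'],float).ravel(); return M,t
def world(s,u,v,z=None):
    "pixels -> world: by depth, or on plane z"
    M,t=cam(s); u=np.asarray(u,float); v=np.asarray(v,float)
    d=np.stack([(u-s['cx'])/s['fx'],(v-s['cy'])/s['fy'],np.ones_like(u)],-1)
    c=-M.T@t
    if z is None: k=s['z_map'][np.int32(v),np.int32(u)]
    else:
        dw=d@M; k=(z-c[2])/dw[...,2]
    return (d*np.asarray(k)[...,None])@M+c
def cloud(s):
    v,u=np.mgrid[0:400,0:640]; return world(s,u,v)
E
python3 - <<'E'
from h import *
for n in('scene','top'):
    s=snap(n,n+'0'); M,t=cam(s); print(n,s['fx'],-M.T@t,M[2]); np.savez('/tmp/'+n,**s)
print(ctrl.state())
E
```

```text
pics
scene 456.6974294095275 [1329.82383573 -290.0146952   743.05955753] [-0.72774027  0.26616357 -0.63210051]
top 483.29888963754536 [ 317.1326071    13.3956049  1236.93742933] [ 0.19946753 -0.0156999  -0.97977866]
{'clock': 0.1, 'joint_pos': array([-1.44346981e+00,  2.07365035e-01,  1.54286333e+00, -3.05077114e-06,
        1.39351824e+00, -1.50477622e-01]), 'joint_velocities': array([-0.00167268, -0.00243478, -0.00495847,  0.00024817,  0.00141136,
        0.00056824]), 'effort': array([-5.98584338e-04, -3.84092474e+01, -2.92547750e+01, -3.46628558e-04,
        4.80773000e-03, -2.32580641e-05]), 'ee_pos': array([ 157.64755648, -552.60902352,  403.59953813]), 'tool_rot': array([ 7.98199122e-01, -6.02392730e-01, -7.53746598e-04, -7.69253817e-04]), 'force': array([ 0.59629801,  0.45066863, -0.49259312]), 'ft_torque': array([-0.0225597 , -0.00259149, -0.0409622 ]), 'width': 0.999797143946513}
```

View pics/top0.png

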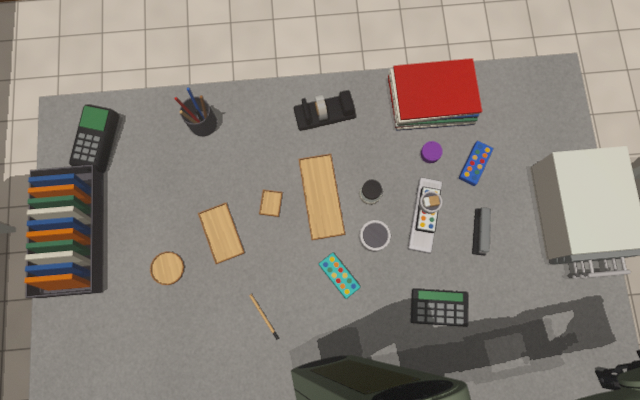

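View pics/scene0.png

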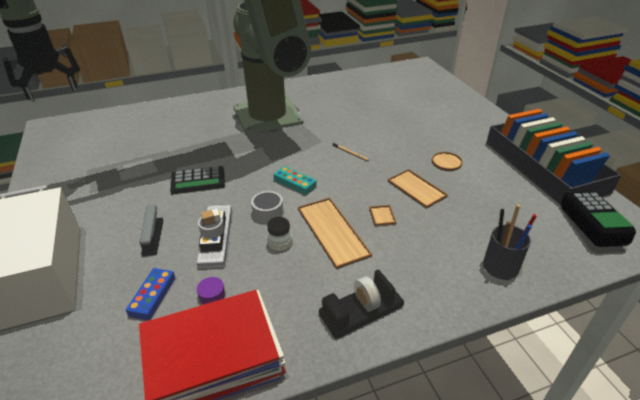

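Top view: the stack is at (428,203). Trays are long (322,197), middle (221,233), small (271,203) and round (167,268); the jar is at (372,190) and the stapler at (482,231).
Look-alikes: a blue box (476,162), a turquoise box (339,275), a purple tin (431,152) and a larger grey tin (375,235). The wanted tin and box are the ones inside the stack. Next come a close crop and the measurements.

Run:
```python
from h import *
s=dict(np.load('/tmp/top.npz')); P=cloud(s); img=s['pixels']
a=cv2.resize(img[160:265,355:500,::-1],(580,420),interpolation=cv2.INTER_CUBIC)
cv2.imwrite('pics/crop.png',a)
hsv=cv2.cvtColor(img,cv2.COLOR_RGB2HSV)
m=cv2.inRange(hsv,(8,60,90),(25,255,255))
cs,_=cv2.findContours(m,0,2)
for c in cs:
    if cv2.contourArea(c)<200: continue
    w=world(s,c[:,0,0],c[:,0,1],7)[:,:2].astype(np.float32)
    (x,y),(w1,h1),ang=cv2.minAreaRect(w)
    print('wood',c.mean((0,1)).round(),np.round([x,y,w1,h1,ang],1))
# height layers in stack region
reg=np.zeros((400,640),bool); reg[165:260,400:455]=1
for lo,hi,zt in((8,30,22),(36,54,46),(60,82,74),(86,105,94)):
    k=reg&(P[...,2]>lo)&(P[...,2]<hi)
    q=P[k]; 
    r=cv2.minAreaRect(q[:,:2].astype(np.float32)); print(zt,k.sum(),np.median(q[:,2]),np.round(r[0],1),np.round(r[1],1),round(r[2],1))
for n,(u,v) in dict(jar=(372,190),stapler=(482,231),grey=(375,235),purple=(431,152),eraser=(432,201)).items(): print(n,P[v,u].round())
```

```text
wood [ 58. 282.] [435.1 680.2 168.7  38.5  89.7]
wood [167. 268.] [446.4 403.1  83.7  84.3  88.3]
wood [ 63. 236.] [555.2 679.1 170.8  37.7  82.5]
wood [221. 233.] [524.  262.5 144.6  80.   16.5]
wood [271. 201.] [590.7 129.9  53.2  68.1  77.6]
wood [ 63. 192.] [670.6 676.9 174.5  44.4  79.1]
wood [322. 196.] [598.   -3.4 222.2  89.3   4.3]
22 848 21.082074673339093 [ 523.4 -264.6] [ 60.6 190.8] 73.4
46 482 45.67699724602437 [ 532.1 -267.6] [ 51.  112.3] 75.8
74 228 73.66436950004675 [ 544.9 -270.8] [51.9 53.7] 39.5
94 149 93.41993125920408 [ 542.7 -267.6] [23.7 38.1] 2.1
jar [ 588. -131.   61.]
stapler [ 463. -393.   50.]
grey [ 478. -128.   40.]
purple [ 685. -300.   25.]
eraser [ 540. -268.   95.]
```

View pics/crop.png

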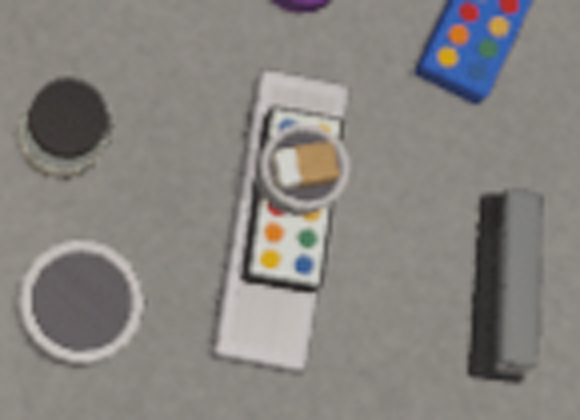

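The crop shows the eraser (white with a brown sleeve) on a grey steel tin, on the black paint box, on the long tin. All fitted sizes match the given ones. Next I check the fingertip reach with the gripper open, and write a move planner.

```bash
cat >> h.py <<'E'
def go(x,y,z,yaw,st=None):
    "delta from measured pose: turn about tool z (deg), then shift (mm) in the turned tool frame"
    st=st or ctrl.state(); T=R.from_quat(st['tool_rot']); a=T.as_matrix()
    cy=np.degrees(np.arctan2(a[1,0],a[0,0])); d=(yaw-cy+90)%180-90
    D=np.array([x,y,z])-st['ee_pos']; Tn=T*R.from_rotvec([0,0,-np.radians(d)])
    print('t',round(st['clock'],2),'pos',st['ee_pos'].round(1),'yaw',round(cy,1),'tilt',round(np.degrees(np.arccos(-a[2,2])),2),'w',round(st['width']*85.4,1),
      '| turn z rad',round(-np.radians(d),3),'shift mm',Tn.inv().apply(D).round(1),'F',st['force'].round(1))
E
python3 - <<'E'
from h import *
print(ctrl.tcp_to_tips)
s=dict(np.load('/tmp/scene.npz')); P=cloud(s)
k=(np.abs(P[...,0]-157)<100)&(np.abs(P[...,1]+552)<100)&(P[...,2]>150)&(s['z_map']>0)
q=P[k]; print(len(q),np.percentile(q[:,2],[0,1,3,10]).round(1))
go(542.7,-267.6,330,2.1)
E
```

```text
173.4
3810 [244.2 254.2 267.9 296.4]
t 0.1 pos [ 157.6 -552.6  403.6] yaw -74.1 tilt 0.12 w 85.4 | turn z rad -1.33 shift mm [ 395.3 -270.5   74.1] F [ 0.6  0.5 -0.5]
```

Emit:
arm_command:
  targets:
    - [[0,0,-0.166,0,0,0,0.085],[0,0,-0.166,0,0,0,0.085],[0,0,-0.166,0,0,0,0.085],[0,0,-0.166,0,0,0,0.085],[0,0,-0.166,0,0,0,0.085],[0,0,-0.166,0,0,0,0.085],[0,0,-0.167,0,0,0,0.085],[0,0,-0.167,0,0,0,0.085]]
  grip_force: 40

```text
clock: 1.1
ee_pos: [157.7, -552.7, 404.0]
tool_rot: [1.0, 0.021, -0.0, -0.001]
force: [-0.0, 0.2, 0.3]
width: 0.997
```

Emit:
arm_command:
  targets:
    - [[0,0,0,0.033,-0.0225,0,0.085],[0,0,0,0.033,-0.0225,0,0.085],[0,0,0,0.033,-0.0225,0,0.085],[0,0,0,0.033,-0.0225,0,0.085],[0,0,0,0.033,-0.0225,0,0.085],[0,0,0,0.033,-0.0225,0,0.085],[0,0,0,0.033,-0.0225,0,0.085],[0,0,0,0.033,-0.0225,0,0.085],[0,0,0,0.033,-0.0225,0,0.085],[0,0,0,0.033,-0.0225,0,0.085],[0,0,0,0.033,-0.0225,0.02,0.085],[0,0,0,0.033,-0.0225,0.02,0.085]]

```text
clock: 2.6
ee_pos: [544.3, -267.6, 364.0]
tool_rot: [1.0, 0.019, -0.0, 0.0]
force: [-0.5, -0.5, -0.7]
width: 0.996
```

Emit:
arm_command:
  targets:
    - [[0,0,0,0,0,0.02,0.085],[0,0,0,0,0,0,0.085],[0,0,0,0,0,0,0.085]]

```text
clock: 2.98
ee_pos: [543.3, -268.9, 345.1]
tool_rot: [1.0, 0.018, 0.0, 0.0]
force: [0.9, -0.2, 0.5]
width: 0.993
```

Run:
```python
from h import *
go(542.7,-267.6,253,2.1)
s=snap('wrist','w1')
```

```text
t 2.98 pos [ 543.3 -268.9  345.1] yaw 2.1 tilt 0.02 w 84.8 | turn z rad -0.0 shift mm [-0.6 -1.3 92.1] F [ 0.9 -0.2  0.5]
```

View pics/w1.png

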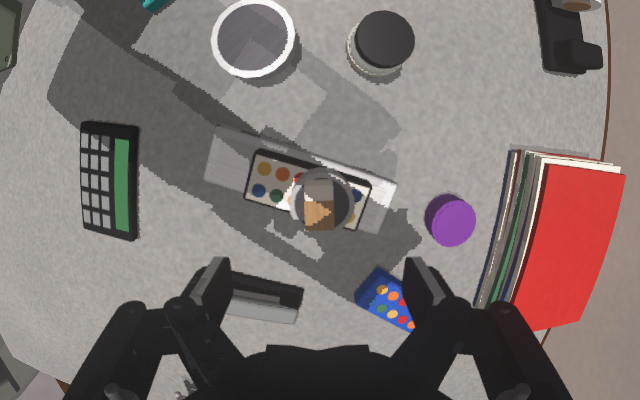

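The wrist view shows the eraser at (320,203), midway between the jaws and square to them. Descend and grip.

Emit:
arm_command:
  targets:
    - [[0,0,0,-0.0006,-0.0013,0.03,0.05],[0,0,0,0,0,0.03,0.05],[0,0,0,0,0,0.02,0.05],[0,0,0,0,0,0.012,0.05],[0,0,0,0,0,0,0.05]]

```text
clock: 3.65
ee_pos: [542.6, -267.3, 252.2]
tool_rot: [1.0, 0.018, -0.0, -0.0]
force: [0.6, 0.5, -0.1]
width: 0.583
```

Emit:
arm_command:
  targets:
    - [[0,0,0,0,0,0,0.0],[0,0,0,0,0,0,0.0],[0,0,0,0,0,0,0.0],[0,0,0,0,0,0,0.0],[0,0,0,0,0,0,0.0],[0,0,0,0,0,0,0.0]]

```text
clock: 4.4
ee_pos: [543.4, -267.6, 254.2]
tool_rot: [1.0, 0.019, 0.001, 0.001]
force: [-0.1, 0.1, 6.2]
width: 0.247
```

Emit:
arm_command:
  targets:
    - [[0,0,0,0,0,-0.01,0.0],[0,0,0,0,0,-0.02,0.0],[0,0,0,0,0,-0.03,0.0],[0,0,0,0,0,-0.03,0.0],[0,0,0,0,0,0,0.0]]

```text
clock: 5.03
ee_pos: [543.8, -267.9, 347.1]
tool_rot: [1.0, 0.019, 0.003, 0.002]
force: [0.8, -0.3, 0.0]
width: 0.244
```

Run:
```python
from h import *
go(590.7,129.9,253-74+5+60,77.6)
s=snap('scene','s1')
cv2.imwrite('pics/s1c.png',cv2.resize(s['pixels'][130:290,120:320,::-1],(800,600)))
```

```text
t 5.03 pos [ 543.8 -267.9  347.1] yaw 2.1 tilt 0.46 w 20.8 | turn z rad -1.317 shift mm [398.9 -40.4 101.6] F [ 0.8 -0.3  0. ]
```

View pics/s1c.png

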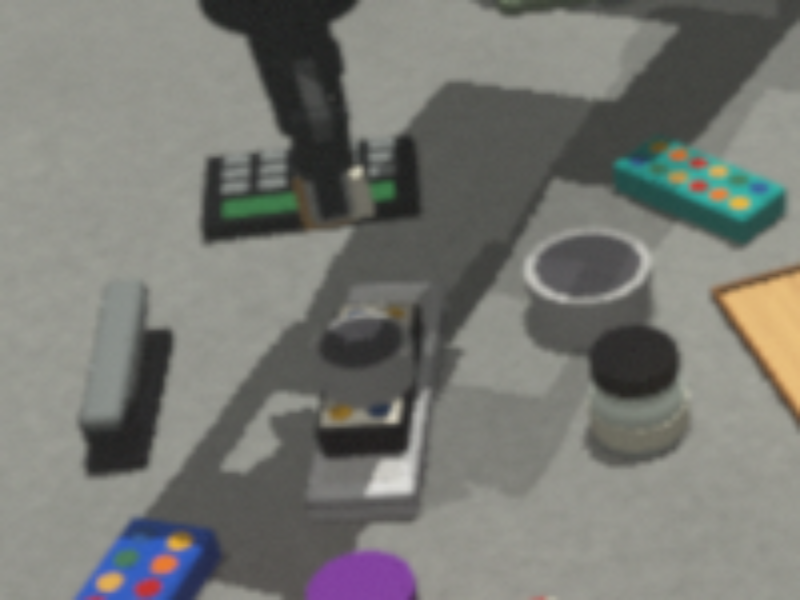

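The eraser is held under the jaws at crop (335,195), and the rest of the stack is undisturbed. Go to the small tray.

Emit:
arm_command:
  targets:
    - [[0,0,-0.165,0,0,0,0.0],[0,0,-0.165,0,0,0,0.0],[0,0,-0.165,0,0,0,0.0],[0,0,-0.165,0,0,0,0.0],[0,0,-0.165,0,0,0,0.0],[0,0,-0.164,0,0,0,0.0],[0,0,-0.164,0,0,0,0.0],[0,0,-0.164,0,0,0,0.0]]

```text
clock: 6.08
ee_pos: [542.1, -266.8, 340.7]
tool_rot: [0.778, 0.629, -0.001, -0.002]
force: [-0.6, 0.6, -0.7]
width: 0.244
```

Emit:
arm_command:
  targets:
    - [[0,0,0,0.036,-0.0037,0,0],[0,0,0,0.036,-0.0037,0,0],[0,0,0,0.036,-0.0037,0,0],[0,0,0,0.036,-0.0037,0,0],[0,0,0,0.036,-0.0037,0,0],[0,0,0,0.036,-0.0037,0,0],[0,0,0,0.036,-0.0037,0,0],[0,0,0,0.036,-0.0037,0,0],[0,0,0,0.036,-0.0037,0,0],[0,0,0,0.036,-0.0037,0.03,0],[0,0,0,0.036,-0.0037,0.03,0],[0,0,0,0,0,0.03,0]]

```text
clock: 7.58
ee_pos: [587.2, 130.8, 250.2]
tool_rot: [0.778, 0.628, -0.001, -0.001]
force: [0.1, -0.3, -1.4]
width: 0.247
```

Emit:
arm_command:
  targets:
    - [[0,0,0,0,0,0,0],[0,0,0,0,0,0,0]]

```text
clock: 7.82
ee_pos: [588.3, 127.9, 252.8]
tool_rot: [0.78, 0.626, -0.0, -0.0]
force: [-0.0, 0.3, 0.2]
width: 0.248
```

Run:
```python
from h import *
go(590.7,129.9,185,77.6)
```

```text
t 7.83 pos [588.3 127.9 252.8] yaw 77.5 tilt 0.01 w 21.1 | turn z rad -0.001 shift mm [ 2.4  1.9 67.8] F [-0.   0.3  0.2]
```

Emit:
arm_command:
  targets:
    - [[0,0,0,0.0024,0.0019,0.025,0],[0,0,0,0,0,0.02,0],[0,0,0,0,0,0.012,0],[0,0,0,0,0,0.007,0],[0,0,0,0,0,0.004,0],[0,0,0,0,0,0,0],[0,0,0,0,0,0,0]]

```text
clock: 8.7
ee_pos: [590.9, 130.3, 185.3]
tool_rot: [0.779, 0.626, 0.0, 0.0]
force: [-0.5, -0.6, -0.1]
width: 0.245
```

Run:
```python
from h import *
go(590.7,129.9,185,77.6)
s=snap('scene','s2')
cv2.imwrite('pics/s2c.png',cv2.resize(s['pixels'][150:250,320:445,::-1],(750,600)))
```

```text
t 8.7 pos [590.9 130.3 185.3] yaw 77.6 tilt 0.06 w 20.9 | turn z rad -0.0 shift mm [-0.4 -0.1  0.3] F [-0.5 -0.6 -0.1]
```

View pics/s2c.png

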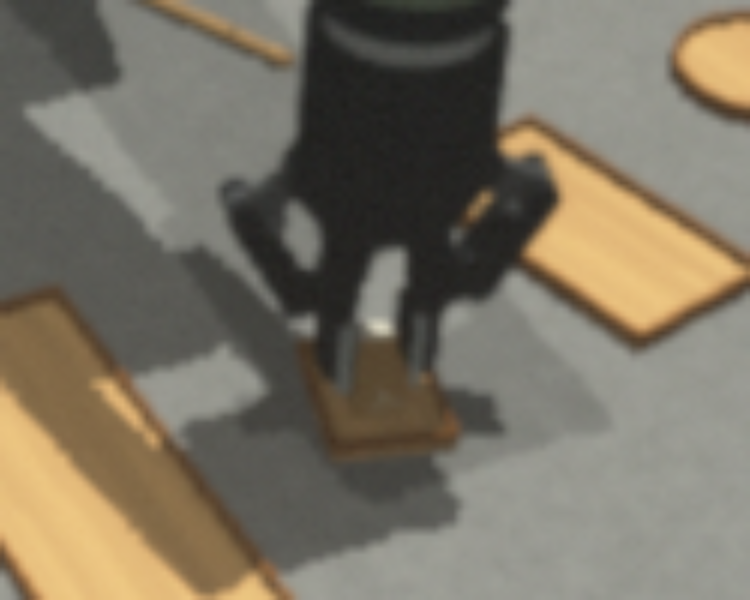

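The eraser sits between the pads inside the small tray (crop 375,360), with no contact yet. Lower it gently.

Emit:
arm_command:
  targets:
    - [[0,0,0,0,0,0.001,0],[0,0,0,0,0,0.001,0],[0,0,0,0,0,0,0]]

```text
clock: 9.12
ee_pos: [590.9, 130.3, 184.2]
tool_rot: [0.779, 0.627, 0.0, 0.0]
force: [-3.7, -0.3, 7.2]
width: 0.242
```

Run:
```python
from h import *
go(590.7,129.9,185,77.6)
```

```text
t 9.12 pos [590.9 130.3 184.2] yaw 77.6 tilt 0.03 w 20.7 | turn z rad -0.0 shift mm [-0.4 -0.1 -0.8] F [-3.7 -0.3  7.2]
```

Emit:
arm_command:
  targets:
    - [[0,0,0,0,0,0,0.035],[0,0,0,0,0,0,0.035],[0,0,0,0,0,0,0.035],[0,0,0,0,0,-0.01,0.04],[0,0,0,0,0,-0.03,0.06],[0,0,0,0,0,-0.04,0.085],[0,0,0,0,0,-0.04,0.085],[0,0,0,0,0,-0.03,0.085],[0,0,0,0,0,0,0.085]]

```text
clock: 10.25
ee_pos: [591.8, 130.3, 337.1]
tool_rot: [0.779, 0.626, 0.003, 0.002]
force: [0.3, -0.8, 0.3]
width: 0.994
```

Run:
```python
from h import *
go(544.9,-270.8,46+12+167,75.8)
snap('wrist','w2')
```

```text
t 10.25 pos [591.8 130.3 337.1] yaw 77.6 tilt 0.48 w 84.9 | turn z rad 0.031 shift mm [-400.7   52.   111.4] F [ 0.3 -0.8  0.3]
```

View pics/w2.png

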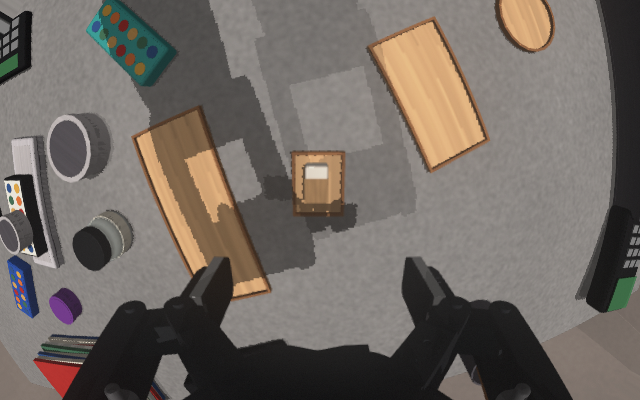

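The wrist view shows the eraser lying lengthwise inside the small tray at (317,186). I'll re-measure the stack once with the top camera, as the arm is out of the way.

```bash
cat >> h.py <<'E'
def layer(P,lo,hi,reg):
    k=reg&(P[...,2]>lo)&(P[...,2]<hi); q=P[k][:,:2].astype(np.float32)
    r=cv2.minAreaRect(q); print(lo,hi,k.sum(),np.round(r[0],1),np.round(r[1],1),round(r[2],1),'z',np.median(P[k][:,2]).round(1))
E
python3 - <<'E'
from h import *
s=snap('top'); P=cloud(s)
reg=np.zeros((400,640),bool); reg[165:260,400:455]=1
for a in((8,30),(36,54),(60,82)): layer(P,*a,reg)
E
```

```text
8 30 847 [ 526.4 -252.9] [ 82.9 189.5] 73.7 z 21.2
36 54 494 [ 532.2 -267.9] [ 51.5 112.8] 75.0 z 45.9
60 82 387 [ 545.5 -271. ] [52.9 52.4] 63.6 z 73.6
```

Emit:
arm_command:
  targets:
    - [[0,0,0.031,-0.036,0.0047,0,0.085],[0,0,0,-0.0365,0.0047,0,0.085],[0,0,0,-0.0365,0.0047,0,0.085],[0,0,0,-0.0365,0.0047,0,0.085],[0,0,0,-0.0365,0.0047,0,0.085],[0,0,0,-0.0365,0.0047,0,0.085],[0,0,0,-0.0365,0.0047,0,0.085],[0,0,0,-0.0365,0.0047,0,0.085],[0,0,0,-0.0365,0.0047,0,0.085],[0,0,0,-0.0365,0.0047,0,0.085],[0,0,0,-0.0365,0.005,0,0.085],[0,0,0,0,0,0,0.085]]

```text
clock: 11.85
ee_pos: [542.7, -273.5, 330.5]
tool_rot: [0.79, 0.613, -0.001, -0.002]
force: [0.5, 0.1, 0.8]
width: 0.993
```

Emit:
arm_command:
  targets:
    - [[0,0,0,0,0,0.02,0.085],[0,0,0,0,0,0.02,0.085],[0,0,0,0,0,0,0.085],[0,0,0,0,0,0,0.085]]

```text
clock: 12.35
ee_pos: [543.9, -270.7, 292.2]
tool_rot: [0.789, 0.615, -0.0, -0.0]
force: [-1.3, -1.1, -0.3]
width: 0.993
```

Run:
```python
from h import *
go(545.3,-271,225,75.8)
```

```text
t 12.35 pos [ 543.9 -270.7  292.2] yaw 75.9 tilt 0.05 w 84.8 | turn z rad 0.001 shift mm [ 0.1  1.5 67.2] F [-1.3 -1.1 -0.3]
```

Emit:
arm_command:
  targets:
    - [[0,0,0,0,0.0015,0.02,0.075],[0,0,0,0,0,0.02,0.075],[0,0,0,0,0,0.015,0.075],[0,0,0,0,0,0.009,0.07],[0,0,0,0,0,0.003,0.07],[0,0,0,0,0,0,0.065],[0,0,0,0,0,0,0.02],[0,0,0,0,0,0,0.02],[0,0,0,0,0,0,0.02],[0,0,0,0,0,0,0.02],[0,0,0,0,0,0,0.02]]

```text
clock: 13.72
ee_pos: [545.8, -272.1, 226.8]
tool_rot: [0.789, 0.614, 0.0, 0.001]
force: [0.2, -0.7, 5.0]
width: 0.613
```

Emit:
arm_command:
  targets:
    - [[0,0,0,0,0,-0.01,0.02],[0,0,0,0,0,-0.02,0.02],[0,0,0,0,0,-0.03,0.02],[0,0,0,0,0,-0.04,0.02],[0,0,0,0,0,0,0.02],[0,0,0,0,0,0,0.02]]

```text
clock: 14.48
ee_pos: [544.8, -271.6, 325.6]
tool_rot: [0.789, 0.614, -0.0, -0.0]
force: [-0.4, -0.5, -1.1]
width: 0.612
```

Run:
```python
from h import *
go(446.4,403.1,225-46+5,80)
s=snap('scene','s3')
cv2.imwrite('pics/s3c.png',cv2.resize(s['pixels'][130:290,120:320,::-1],(750,600)))
```

```text
t 14.47 pos [ 544.8 -271.6  325.6] yaw 75.8 tilt 0.04 w 52.2 | turn z rad -0.073 shift mm [ 647.3 -214.   141.8] F [-0.4 -0.5 -1.1]
```

View pics/s3c.png

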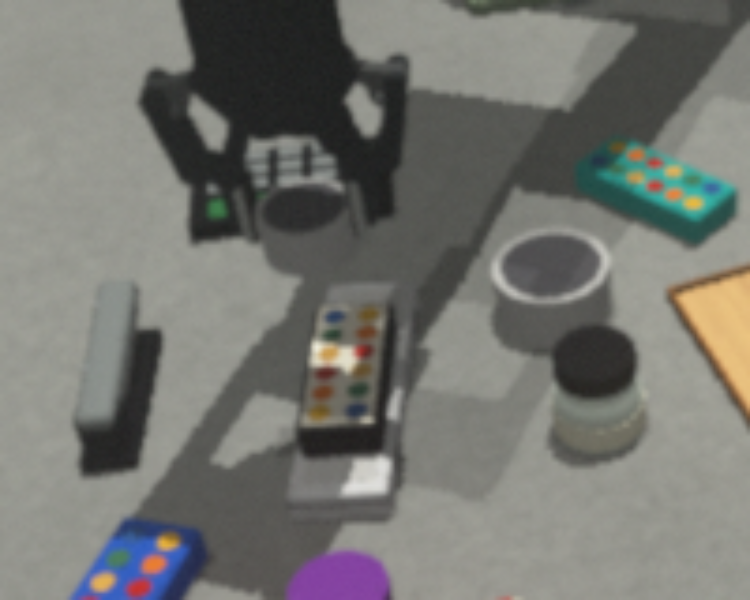

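The tin is held level at crop (300,230), and the paint box underneath is undisturbed. Carry it to the round tray.

Emit:
arm_command:
  targets:
    - [[0,0,0,0.038,-0.016,0,0.02],[0,0,0,0.0395,-0.0163,0,0.02],[0,0,0,0.0395,-0.0163,0,0.02],[0,0,0,0.0395,-0.0163,0,0.02],[0,0,0,0.0395,-0.0163,0,0.02],[0,0,0,0.0395,-0.0163,0,0.02],[0,0,0,0.0395,-0.0163,0,0.02],[0,0,0,0.0395,-0.0163,0,0.02],[0,0,0,0.0395,-0.0163,0,0.02],[0,0,0,0.0395,-0.0163,0,0.02],[0,0,0,0.0395,-0.0163,0,0.02],[0,0,0,0.0395,-0.0163,0,0.02]]

```text
clock: 16.02
ee_pos: [470.6, 235.3, 323.8]
tool_rot: [0.789, 0.614, -0.002, -0.001]
force: [0.8, 0.5, -0.2]
width: 0.615
```

Emit:
arm_command:
  targets:
    - [[0,0,0,0.0395,-0.0163,0,0.02],[0,0,0,0.0395,-0.0163,0,0.02],[0,0,0,0.0395,-0.0163,0.02,0.02],[0,0,0,0.0395,-0.0163,0.02,0.02],[0,0,0,0,0,0.02,0.02],[0,0,0,0,0,0.01,0.02],[0,0,0,0,0,0,0.02],[0,0,0,0,0,0,0.02]]

```text
clock: 17.02
ee_pos: [448.0, 402.6, 256.4]
tool_rot: [0.79, 0.614, 0.001, 0.0]
force: [0.0, 0.6, -1.4]
width: 0.613
```

Run:
```python
from h import *
go(446.4,403.1,185,75.8)
```

```text
t 17.02 pos [448.  402.6 256.4] yaw 75.7 tilt 0.06 w 52.4 | turn z rad -0.001 shift mm [ 0.  -1.8 71.4] F [ 0.   0.6 -1.4]
```

Emit:
arm_command:
  targets:
    - [[0,0,0,0,-0.0018,0.025,0.02],[0,0,0,0,0,0.02,0.02],[0,0,0,0,0,0.012,0.02],[0,0,0,0,0,0.008,0.02],[0,0,0,0,0,0.004,0.02],[0,0,0,0,0,0.002,0.02],[0,0,0,0,0,0,0.02]]

```text
clock: 17.9
ee_pos: [445.8, 404.0, 185.1]
tool_rot: [0.789, 0.614, 0.0, 0.0]
force: [0.5, -0.1, -1.6]
width: 0.614
```

Emit:
arm_command:
  targets:
    - [[0,0,0,0,0,0.001,0.02],[0,0,0,0,0,0,0.02]]

```text
clock: 18.15
ee_pos: [445.9, 404.1, 184.8]
tool_rot: [0.789, 0.614, 0.001, 0.0]
force: [-1.4, -1.6, 5.0]
width: 0.608
```

Run:
```python
from h import *
go(446.4,403.1,184,75.8)
```

```text
t 18.15 pos [445.9 404.1 184.8] yaw 75.8 tilt 0.07 w 51.9 | turn z rad 0.0 shift mm [-0.8  0.7  0.8] F [-1.4 -1.6  5. ]
```

Emit:
arm_command:
  targets:
    - [[0,0,0,0,0,0,0.066],[0,0,0,0,0,0,0.066],[0,0,0,0,0,0,0.066],[0,0,0,0,0,-0.02,0.085],[0,0,0,0,0,-0.04,0.085],[0,0,0,0,0,-0.04,0.085],[0,0,0,0,0,-0.04,0.085],[0,0,0,0,0,0,0.085]]

```text
clock: 19.15
ee_pos: [447.1, 404.9, 330.2]
tool_rot: [0.789, 0.614, 0.006, 0.0]
force: [0.0, 0.6, -0.7]
width: 0.992
```

Run:
```python
from h import *
s=snap('top','t4'); P=cloud(s)
reg=np.zeros((400,640),bool); reg[165:260,405:455]=1
for a in((10,30),(36,54)): layer(P,*a,reg)
reg[:]=0; reg[240:300,140:195]=1; layer(P,25,42,reg)
reg[:]=0; reg[185:225,255:290]=1; layer(P,18,32,reg)
go(532.2,-267.8,200,75.4)
```

```text
10 30 842 [ 523.4 -264.2] [ 59.9 190.6] 73.5 z 21.2
36 54 852 [ 531.9 -269.5] [ 49.  113.1] 74.6 z 45.7
25 42 205 [443.5 398.4] [45.9 53.4] 51.9 z 30.8
18 32 126 [587.2 128.1] [22.8 36.3] 76.5 z 22.8
t 19.2 pos [446.2 404.3 327.3] yaw 75.8 tilt 0.37 w 85.1 | turn z rad 0.007 shift mm [-629.3  252.1  125.4] F [-1.3  0.3 -0.4]
```

View pics/t4.png

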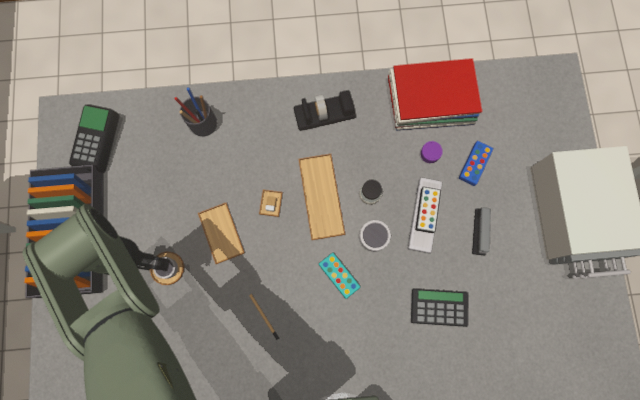

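Round tin seated in the round tray at (168,268), eraser in the small tray at (270,204). Now the paint box.

Emit:
arm_command:
  targets:
    - [[0,0,0.021,0,0,0,0.085],[0,0,0,-0.0392,0.01635,0,0.085],[0,0,0,-0.0392,0.01635,0,0.085],[0,0,0,-0.0392,0.01635,0,0.085],[0,0,0,-0.0392,0.01635,0,0.085],[0,0,0,-0.0392,0.01635,0,0.085],[0,0,0,-0.0392,0.01635,0,0.085],[0,0,0,-0.0392,0.01635,0,0.085],[0,0,0,-0.0392,0.01635,0,0.085],[0,0,0,-0.0392,0.01635,0,0.085],[0,0,0,-0.0392,0.01635,0,0.085],[0,0,0,-0.0392,0.01635,0,0.085]]

```text
clock: 20.7
ee_pos: [503.7, -60.9, 321.9]
tool_rot: [0.796, 0.606, -0.001, -0.002]
force: [0.5, 0.5, 0.8]
width: 0.994
```

Emit:
arm_command:
  targets:
    - [[0,0,0,-0.0392,0.01635,0,0.085],[0,0,0,-0.0392,0.01635,0,0.085],[0,0,0,-0.0392,0.01635,0,0.085],[0,0,0,-0.0392,0.01635,0.02,0.085],[0,0,0,-0.0392,0.01635,0.02,0.085],[0,0,0,0,0,0.03,0.085],[0,0,0,0,0,0,0.085],[0,0,0,0,0,0,0.085]]

```text
clock: 21.7
ee_pos: [531.1, -269.9, 253.4]
tool_rot: [0.795, 0.606, -0.0, -0.001]
force: [0.4, 0.7, 1.2]
width: 0.999
```

Run:
```python
from h import *
go(531.9,-269.5,200,74.6)
```

```text
t 21.7 pos [ 531.1 -269.9  253.4] yaw 74.6 tilt 0.08 w 85.3 | turn z rad 0.0 shift mm [ 0.6  0.7 53.4] F [0.4 0.7 1.2]
```

Emit:
arm_command:
  targets:
    - [[0,0,0,0.0006,0.0007,0.02,0.075],[0,0,0,0,0,0.018,0.075],[0,0,0,0,0,0.01,0.07],[0,0,0,0,0,0.005,0.065],[0,0,0,0,0,0,0.06],[0,0,0,0,0,0,0.02],[0,0,0,0,0,0,0.02],[0,0,0,0,0,0,0.02],[0,0,0,0,0,0,0.02],[0,0,0,0,0,0,0.02]]
  grip_force: 50

```text
clock: 22.95
ee_pos: [532.4, -270.3, 201.5]
tool_rot: [0.795, 0.606, 0.0, 0.001]
force: [0.3, 0.1, 4.6]
width: 0.55
```

Run:
```python
from h import *
go(531.9,-269.5,200,74.6)
```

```text
t 22.95 pos [ 532.4 -270.3  201.5] yaw 74.6 tilt 0.09 w 47.0 | turn z rad -0.0 shift mm [ 0.6 -0.7  1.5] F [0.3 0.1 4.6]
```

Emit:
arm_command:
  targets:
    - [[0,0,0,0,0,-0.01,0.02],[0,0,0,0,0,-0.02,0.02],[0,0,0,0,0,-0.03,0.02],[0,0,0,0,0,-0.04,0.02],[0,0,0,0,0,-0.02,0.02],[0,0,0,0,0,0,0.02]]

```text
clock: 23.7
ee_pos: [532.7, -270.4, 324.1]
tool_rot: [0.795, 0.606, 0.001, 0.003]
force: [-0.2, 0.3, -1.3]
width: 0.548
```

Run:
```python
from h import *
go(524,262.5,200-22+5,106.5)
s=snap('scene','s5')
cv2.imwrite('pics/s5c.png',cv2.resize(s['pixels'][110:290,120:345,::-1],(750,600)))
```

```text
t 23.7 pos [ 532.7 -270.4  324.1] yaw 74.6 tilt 0.35 w 46.8 | turn z rad -0.557 shift mm [514.1 142.5 139.2] F [-0.2  0.3 -1.3]
```

View pics/s5c.png

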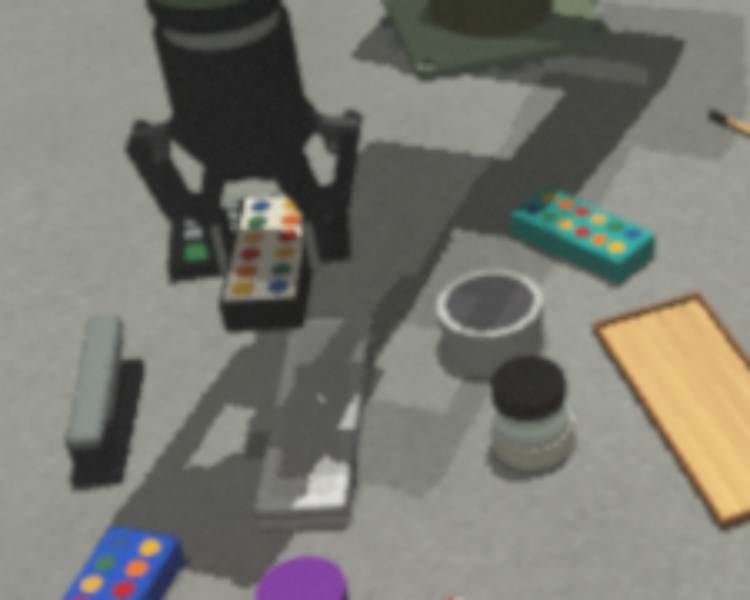

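The paint box is level in the jaws (crop 265,265) and the pencil tin is bare. Carry it to the middle tray.

Emit:
arm_command:
  targets:
    - [[0,0,-0.139,0,0,0,0.02],[0,0,-0.139,0,0,0,0.02],[0,0,-0.139,0,0,0,0.02],[0,0,-0.14,0,0,0,0.02],[0,0,0,0.0395,0.01096,0,0.02],[0,0,0,0.0395,0.01096,0,0.02],[0,0,0,0.0395,0.01096,0,0.02],[0,0,0,0.0395,0.01096,0,0.02],[0,0,0,0.0395,0.01096,0,0.02],[0,0,0,0.0395,0.01096,0,0.02],[0,0,0,0.0395,0.01096,0,0.02],[0,0,0,0.0395,0.01096,0,0.02]]

```text
clock: 25.25
ee_pos: [525.3, 59.3, 319.0]
tool_rot: [0.598, 0.801, -0.001, -0.001]
force: [0.7, -0.5, -0.0]
width: 0.548
```

Emit:
arm_command:
  targets:
    - [[0,0,0,0.0395,0.01096,0,0.02],[0,0,0,0.0395,0.01096,0,0.02],[0,0,0,0.0395,0.01096,0,0.02],[0,0,0,0.0395,0.01096,0,0.02],[0,0,0,0.0395,0.01096,0.01,0.02],[0,0,0,0,0,0.03,0.02],[0,0,0,0,0,0.03,0.02],[0,0,0,0,0,0.01,0.02],[0,0,0,0,0,0,0.02],[0,0,0,0,0,0,0.02]]

```text
clock: 26.5
ee_pos: [523.3, 262.8, 241.8]
tool_rot: [0.598, 0.801, 0.001, 0.001]
force: [0.6, -0.9, -0.4]
width: 0.545
```

Run:
```python
from h import *
go(524,262.5,184,106.5)
```

```text
t 26.5 pos [523.3 262.8 241.8] yaw 106.5 tilt 0.12 w 46.5 | turn z rad -0.0 shift mm [-0.5  0.4 57.8] F [ 0.6 -0.9 -0.4]
```

Emit:
arm_command:
  targets:
    - [[0,0,0,0,0,0.025,0.02],[0,0,0,0,0,0.016,0.02],[0,0,0,0,0,0.008,0.02],[0,0,0,0,0,0.004,0.02],[0,0,0,0,0,0.003,0.02],[0,0,0,0,0,0.001,0.02],[0,0,0,0,0,0,0.02]]

```text
clock: 27.38
ee_pos: [522.9, 262.9, 184.0]
tool_rot: [0.598, 0.801, 0.0, 0.0]
force: [0.1, -0.1, -1.0]
width: 0.549
```

Emit:
arm_command:
  targets:
    - [[0,0,0,0,0,0.001,0.02],[0,0,0,0,0,0,0.02]]

```text
clock: 27.62
ee_pos: [523.0, 263.0, 183.4]
tool_rot: [0.598, 0.801, 0.0, 0.0]
force: [-1.0, -0.2, 3.8]
width: 0.549
```

Run:
```python
from h import *
go(524,262.5,183,106.5)
```

```text
t 27.62 pos [523.  263.  183.4] yaw 106.5 tilt 0.05 w 46.9 | turn z rad 0.0 shift mm [-0.7  0.9  0.4] F [-1.  -0.2  3.8]
```

Contact with the tray floor. Release, rise and check.

Emit:
arm_command:
  targets:
    - [[0,0,0,0,0,0,0.06],[0,0,0,0,0,0,0.06],[0,0,0,0,0,0,0.06],[0,0,0,0,0,-0.02,0.085],[0,0,0,0,0,-0.04,0.085],[0,0,0,0,0,-0.04,0.085],[0,0,0,0,0,-0.03,0.085],[0,0,0,0,0,0,0.085]]

```text
clock: 28.62
ee_pos: [524.1, 263.4, 317.7]
tool_rot: [0.598, 0.801, 0.004, 0.003]
force: [-0.0, -0.1, -0.5]
width: 0.996
```

Run:
```python
from h import *
s=snap('top','t6'); P=cloud(s)
reg=np.zeros((400,640),bool); reg[165:260,405:455]=1
layer(P,10,30,reg)
reg[:]=0; reg[195:270,195:250]=1; layer(P,18,38,reg)
reg[:]=0; reg[240:300,140:195]=1; layer(P,25,42,reg)
go(523.4,-264.4,178,73.5)
```

```text
10 30 1693 [ 523.8 -264.9] [ 60.4 190.9] 73.2 z 21.4
18 38 461 [524.6 252.1] [112.2  33.3] 15.0 z 27.0
25 42 3 [470.9 403.8] [5.2 0. ] 84.3 z 30.3
t 28.68 pos [523.2 263.1 315.3] yaw 106.5 tilt 0.28 w 85.1 | turn z rad 0.576 shift mm [-506.1  149.4  136.5] F [-0.2 -0.7 -0.6]
```

Paint box seated (height 27 mm; the arm partly hides it). Now the pencil tin at (523.8, -264.9), yaw 73.4°.

Emit:
arm_command:
  targets:
    - [[0,0,0.144,0,0,0,0.085],[0,0,0.144,0,0,0,0.085],[0,0,0.145,0,0,0,0.085],[0,0,0.145,0,0,0,0.085],[0,0,0,-0.0389,0.0115,0,0.085],[0,0,0,-0.0389,0.0115,0,0.085],[0,0,0,-0.0389,0.0115,0,0.085],[0,0,0,-0.0389,0.0115,0,0.085],[0,0,0,-0.0389,0.0115,0,0.085],[0,0,0,-0.0389,0.0115,0,0.085],[0,0,0,-0.0389,0.0115,0,0.085],[0,0,0,-0.0389,0.0115,0,0.085]]

```text
clock: 30.18
ee_pos: [521.0, -62.8, 311.2]
tool_rot: [0.802, 0.598, -0.001, -0.001]
force: [0.5, 0.2, 1.1]
width: 0.993
```

Emit:
arm_command:
  targets:
    - [[0,0,0,-0.0389,0.0115,0,0.085],[0,0,0,-0.0389,0.0115,0,0.085],[0,0,0,-0.0389,0.0115,0,0.085],[0,0,0,-0.0389,0.0115,0,0.085],[0,0,0,-0.0389,0.0115,0.01,0.085],[0,0,0,0,0,0.03,0.085],[0,0,0,0,0,0.03,0.085],[0,0,0,0,0,0.01,0.085],[0,0,0,0,0,0,0.085],[0,0,0,0,0,0,0.085]]

```text
clock: 31.42
ee_pos: [522.0, -264.7, 233.8]
tool_rot: [0.802, 0.598, 0.0, 0.001]
force: [-0.2, -0.1, -0.1]
width: 0.995
```

Run:
```python
from h import *
go(523.8,-264.9,177,73.4)
```

```text
t 31.43 pos [ 522.  -264.7  233.8] yaw 73.4 tilt 0.12 w 85.0 | turn z rad 0.0 shift mm [ 0.3  1.7 56.8] F [-0.2 -0.1 -0.1]
```

Emit:
arm_command:
  targets:
    - [[0,0,0,0.0003,0.0017,0.02,0.085],[0,0,0,0,0,0.02,0.08],[0,0,0,0,0,0.011,0.08],[0,0,0,0,0,0.006,0.075],[0,0,0,0,0,0,0.07],[0,0,0,0,0,0,0.03],[0,0,0,0,0,0,0.03],[0,0,0,0,0,0,0.03],[0,0,0,0,0,0,0.03],[0,0,0,0,0,0,0.03]]
  grip_force: 60

```text
clock: 32.67
ee_pos: [523.6, -265.0, 176.5]
tool_rot: [0.802, 0.598, 0.0, 0.001]
force: [-0.3, -0.1, 5.5]
width: 0.663
```

Emit:
arm_command:
  targets:
    - [[0,0,0,0,0,-0.01,0.03],[0,0,0,0,0,-0.02,0.03],[0,0,0,0,0,-0.03,0.03],[0,0,0,0,0,-0.03,0.03],[0,0,0,0,0,-0.02,0.03],[0,0,0,0,0,0,0.03],[0,0,0,0,0,0,0.03]]

```text
clock: 33.55
ee_pos: [522.7, -264.3, 285.1]
tool_rot: [0.802, 0.598, -0.0, -0.001]
force: [-0.7, -0.3, -1.5]
width: 0.66
```

Run:
```python
from h import *
go(598,-3.4,182,94.3)
s=snap('scene','s7')
cv2.imwrite('pics/s7c.png',cv2.resize(s['pixels'][110:290,120:420,::-1],(800,480)))
```

```text
t 33.55 pos [ 522.7 -264.3  285.1] yaw 73.4 tilt 0.08 w 56.4 | turn z rad -0.365 shift mm [254.5  94.8 103.3] F [-0.7 -0.3 -1.5]
```

View pics/s7c.png

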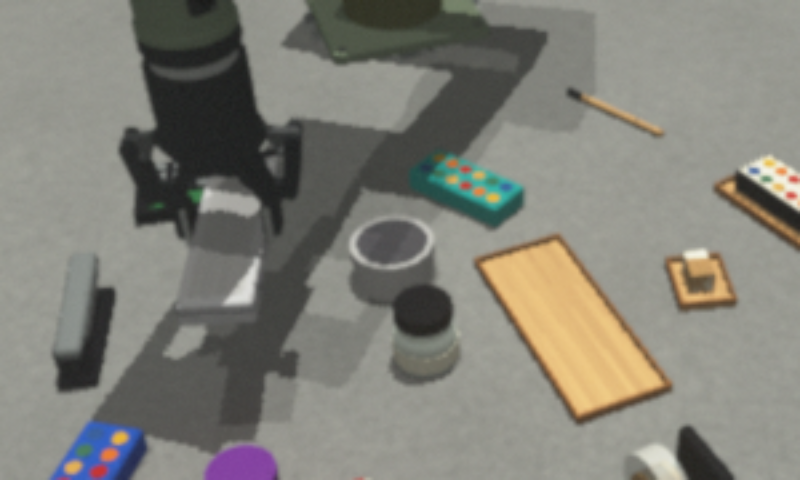

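The pencil tin is held level at crop (220,250). Stapler and jar are untouched. Carry it to the long tray.

Emit:
arm_command:
  targets:
    - [[0,0,-0.122,0,0,0,0.03],[0,0,-0.122,0,0,0,0.03],[0,0,-0.121,0,0,0,0.03],[0,0,0,0.0318,0.01185,0,0.03],[0,0,0,0.0318,0.01185,0,0.03],[0,0,0,0.0318,0.01185,0,0.03],[0,0,0,0.0318,0.01185,0,0.03],[0,0,0,0.0318,0.01185,0,0.03],[0,0,0,0.0318,0.01185,0,0.03],[0,0,0,0.0318,0.01185,0,0.03],[0,0,0,0.0318,0.01185,0,0.03],[0,0,0,0,0,0,0.03]]

```text
clock: 35.1
ee_pos: [598.3, -1.6, 284.1]
tool_rot: [0.679, 0.734, -0.001, -0.001]
force: [-0.9, -0.8, -1.4]
width: 0.66
```

Emit:
arm_command:
  targets:
    - [[0,0,0,0,0,0.02,0.03],[0,0,0,0,0,0.03,0.03],[0,0,0,0,0,0,0.03],[0,0,0,0,0,0,0.03]]

```text
clock: 35.6
ee_pos: [598.5, -4.7, 235.3]
tool_rot: [0.68, 0.733, -0.0, -0.0]
force: [0.5, -0.0, -1.5]
width: 0.66
```

Run:
```python
from h import *
go(598,-3.4,181,94.3)
```

```text
t 35.6 pos [598.5  -4.7 235.3] yaw 94.2 tilt 0.04 w 56.3 | turn z rad -0.001 shift mm [ 1.3 -0.3 54.3] F [ 0.5 -0.  -1.5]
```

Emit:
arm_command:
  targets:
    - [[0,0,0,0.0013,0,0.022,0.03],[0,0,0,0,0,0.016,0.03],[0,0,0,0,0,0.008,0.03],[0,0,0,0,0,0.005,0.03],[0,0,0,0,0,0.002,0.03],[0,0,0,0,0,0.001,0.03],[0,0,0,0,0,0,0.03]]

```text
clock: 36.48
ee_pos: [598.7, -2.6, 182.0]
tool_rot: [0.68, 0.733, 0.0, 0.0]
force: [0.0, -0.1, -0.9]
width: 0.659
```

Emit:
arm_command:
  targets:
    - [[0,0,0,0,0,0.001,0.03],[0,0,0,0,0,0,0.03]]

```text
clock: 36.72
ee_pos: [598.5, -2.6, 180.7]
tool_rot: [0.68, 0.733, 0.0, 0.0]
force: [0.3, -0.5, -0.6]
width: 0.66
```

Run:
```python
from h import *
go(598,-3.4,181,94.3)
```

```text
t 36.73 pos [598.5  -2.6 180.7] yaw 94.3 tilt 0.0 w 56.4 | turn z rad 0.0 shift mm [-0.8 -0.5 -0.3] F [ 0.3 -0.5 -0.6]
```

Emit:
arm_command:
  targets:
    - [[0,0,0,0,0,0.001,0.03],[0,0,0,0,0,0,0.03]]

```text
clock: 36.98
ee_pos: [598.6, -2.6, 180.5]
tool_rot: [0.68, 0.733, -0.0, 0.0]
force: [-2.3, -0.5, 4.4]
width: 0.664
```

Emit:
arm_command:
  targets:
    - [[0,0,0,0,0,0,0.07],[0,0,0,0,0,0,0.072],[0,0,0,0,0,0,0.072],[0,0,0,0,0,-0.02,0.085],[0,0,0,0,0,-0.04,0.085],[0,0,0,0,0,-0.04,0.085],[0,0,0,0,0,-0.04,0.085],[0,0,0,0,0,-0.04,0.085],[0,0,0,0,0,0,0.085]]

```text
clock: 38.1
ee_pos: [600.0, -2.7, 366.3]
tool_rot: [0.68, 0.733, 0.003, 0.005]
force: [0.2, -0.5, 0.6]
width: 0.996
```

Emit:
arm_command:
  targets:
    - [[0,0,0,-0.035,0.01,0,0.085],[0,0,0,-0.035,0.01,0,0.085],[0,0,0,-0.035,0.01,0,0.085],[0,0,0,-0.035,0.01,0,0.085],[0,0,0,-0.035,0,0,0.085],[0,0,0,-0.035,0,0,0.085],[0,0,0,-0.035,0,0,0.085],[0,0,0,-0.035,0,0,0.085],[0,0,0,0,0,0,0.085],[0,0,0,0,0,0,0.085]]

```text
clock: 39.35
ee_pos: [659.1, -278.3, 359.0]
tool_rot: [0.68, 0.733, 0.0, -0.001]
force: [0.2, 0.2, 0.0]
width: 0.999
```

Run:
```python
from h import *
go(598,-3.4,181,94.3)
s=snap('top','t8'); P=cloud(s); reg=np.zeros((400,640),bool)
for n,(a,b,c,d),lo,hi in(('eraser',(185,225,255,290),18,32),('tin',(240,300,140,195),25,42),('paint',(195,270,195,250),18,38),('pencil',(145,250,290,355),17,35),('jar',(175,208,355,390),50,70),('stapler',(200,262,465,500),30,62)):
    reg[:]=0; reg[a:b,c:d]=1; print(n,end=' '); layer(P,lo,hi,reg)
s0=dict(np.load('/tmp/top.npz')); P0=cloud(s0)
for (a,b,c,d),lo,hi in(((175,208,355,390),50,70),((200,262,465,500),30,62)):
    reg[:]=0; reg[a:b,c:d]=1; print('before',end=' '); layer(P0,lo,hi,reg)
```

```text
t 39.35 pos [ 659.1 -278.3  359. ] yaw 94.3 tilt 0.11 w 85.3 | turn z rad 0.0 shift mm [278.5 -40.2 178.5] F [0.2 0.2 0. ]
eraser 18 32 122 [587.2 127.9] [22.9 36.5] 77.2 z 23.3
tin 25 42 375 [445.8 400.7] [53.  49.8] 84.5 z 30.9
paint 18 38 838 [522.5 260.1] [112.   48.6] 16.7 z 27.3
pencil 17 35 1632 [598.   -4.4] [190.4  60.1] 4.3 z 25.3
jar 50 70 311 [ 592.6 -130.4] [47.2 48.2] 83.6 z 60.9
stapler 30 62 466 [ 467.9 -402.2] [ 26.1 114.4] 78.2 z 47.3
before 50 70 312 [ 592.1 -131.2] [47.8 49.3] 71.2 z 60.8
before 30 62 460 [ 467.2 -402.7] [ 26.9 113.2] 78.1 z 47.6
```

View pics/t8.png

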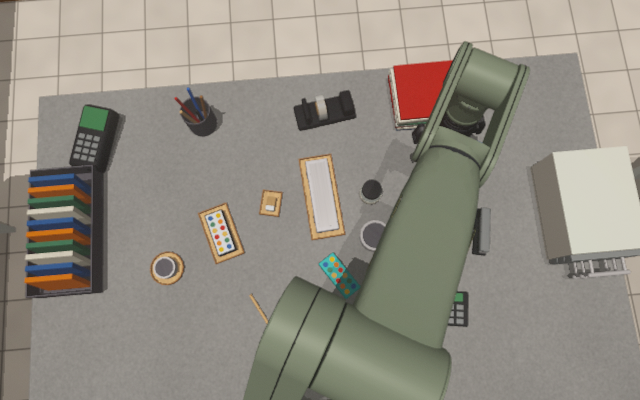

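The top view shows all four articles inside their trays: eraser (270,204), tin (166,268), paint box (221,233), pencil tin (322,197). Jar and stapler are unmoved. Handing in.

```bash
python3 -c "
from h import *
print(close_job())"
```

```text
the job is handed in; nothing more can be done
None
```

I took the stack apart from the top down and set each article flat in its own tray: eraser, pin tin, paint box, then pencil tin. The job was handed in at about 39 s on the robot's clock.

- **Placement:** in the last top view every article lies within about 4 mm of its tray's centre. The oblong ones are within about 0.5° of lengthwise. Heights read 0.7–1.1 mm low, which is within the camera's calibration.
- **Bystanders:** the jar and the stapler measure within 1 mm of where they were at the start.
- **Forces:** the highest force I read was about 8 N, while setting the eraser down. Readings were taken only at the end of each move.
- **Final state:** the arm was clear of everything, and no check failed or disagreed.

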